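Bolt down the hold-down cover of a vial shaker

ROBOT

A 6-joint arm with a two-finger parallel gripper is mounted at the origin on a cart in front of the work surface, level with it; the furniture and walls round the work are solid. World frame = base frame: x ahead of the robot, y to its left, z up, the work surface at z = 0. Lengths are in mm, angles in degrees, forces in N, time in s.
With the tool pointing down it reaches from about 275 to 825 mm from the base axis. Payload 5.2 kg.
Tool frame: the origin (TCP) lies at the very end of the fingers, on their centre line; the grasp point (between the pads) lies 19 mm behind it; z points along the fingers, y is the direction in which the jaws open and shut (so a half turn about z gives the same grasp; the last joint's range is limited). The gripper opens to 93 mm and grips with 3 to 60 N. Pads are 15 mm wide; open, the fingers measure 128 mm over their backs; the gripper's body (75 mm by 188 mm) begins 65 mm behind the grasp point.
Start: joints at [-88.797, 14.817, 87.949, -0, 77.235, -11.62], TCP at [122.086, -536.283, 218.653] pointing down, gripper open.
Joint ranges: [-179.93, 179.93], [-52.35, 119.4], [10.71, 147.94], [-69.91, 249.91], [12.55, 155.21], [-178.61, 178.61]. Speed limits (degrees/s): [147.25, 147.25, 180, 180, 180, 180].

INTERFACE

Orientations are given as [roll, pitch, yaw] about the fixed x, y, z axes, in that order (R = Rz(yaw) Ry(pitch) Rx(roll)).
In Python, from workcell import sensors, grab_frame, camera_params, arm gives the robot as it stands.
- The arm moves only by the tool drive_tool, never from a script. Its argument "commands" is a list of rows, each a list of 3 entries, a list of its own where there are three numbers: the gripper command: -1 is fully open, 1 is shut, values between are in proportion, then the shift along the world's x, y, z each as a share of 15 cm, from -1 to 1, then the turn, a rotation vector about the world's x, y, z each as a share of 180 degrees, from -1 to 1. In form: [[claw, [x, y, z], [rx, ry, rz]], ...]. A call has 1 to 8 rows; each row is the pose to reach, as a shift and turn from the pose commanded when the call began, turning the shorter way round; what a row does not reach only later rows make up. A row lasts 1/8 s, in which the tool goes at most 62.5 mm and 10.7 degrees, less where a joint would pass 70% of its speed; a pose out of reach is approached as far as the arm can. A call with a number of a shift or a turn outside -1 to 1 is refused whole. A call with a gripper value outside its range is refused whole. The fingers move at their own pace and stop on an object; "force" is the grip in N (left out, the last holds). Time passes only in rows, so rows that repeat a pose let the fingers close. It gives the time, the measured TCP pose, the force and the opening at its end, in the units of the state.
- sensors.observe(): the state, without advancing time (a new reading comes with each control period).
- grab_frame(name): name is "scene" or "top" or "wrist"; returns (picture, depth): 420x560x3 uint8, blue, green, red; 420x560 float32, mm along the optical axis (not along the pixel's ray), 0 where there is no reading.
- camera_params(name): a dict with "camera_matrix" (3x3 intrinsics, pixels), "R" (3x3) and "t" (3): a world point X has camera coordinates R X + t. Camera axes: x right, y down, z forward; pixel columns grow to the right and rows downward; lengths in mm; the calibration is good to about 2 mm. A picture is of the moment at which its call begins: read the wrist's pose just before it. camera_params takes no time and is no camera call; for the wrist camera it gives the pose at the moment of the call.
- arm.hand_in(): hands the job in, once; it reports no verdict.
The state is a dict: "clock": time; "joints": joint angles; "joint_velocities": joint speeds; "joint_efforts": joint torques, N m; "position": TCP position; "orientation": TCP orientation; "ft_force": force on the tool from outside, world axes, zero at the start; "moment": the same for the moment, N m; "finger_gap": opening from 0.0 (shut) to 1.0 (fully open).
Only numpy, scipy, OpenCV 4.12 (cv2) and the standard library are available. Lean on these libraries where they do the work, as an engineer would, in place of code of your own. Each camera call takes 0.05 s, during which the arm holds its last target. There are 200 camera calls.

TASK

Get the vial shaker ready to run: swing its clear hold-down cover down onto the three vials, then push the cover down against its springs and slide the bolt by its black knob until the tip has entered the keeper and is fully home against the keeper's back, and leave it there. Somebody has reset the keeper's height, so feel for it: do not ram the bolt into the keeper and do not press hard on the glass vials. Leave the other things on the bench where they stand.

Things in the scene. Friction and masses are not known exactly. Their poses are not given: they have to be found in the camera images.
- shaker: vial shaker fixed on the bench: white housing 210 x 172 mm, dark front panel, aluminium platform with top at 66 mm; a dark blue block holds 3 vials in a row along y. Origin: centre of the underside; x points from front (panel, keeper) to back (hinge), z up. '(x, y, z) in S' below means mm in this frame. The cover's hinge axis runs along y through (88, 0, 142) in S
- cover (a joint): angle of the clear cover about its rear hinge, rad: 0 = level, grows as it opens. Stiff hinge (0.24 N m): stays where it is left. Closed but not pressed it springs back to about 0.06, its sprung pad resting on the vials; pressing it lower takes about 7 N at the knob at first, about 10 N at -0.04; at -0.059 the springs are solid and more force goes straight into the glass
- cover_rail (a point): top middle of the aluminium rail on the cover's free front edge, 155 mm from the hinge axis, 4 mm above the hinge plane (= mid plane of the 5 mm clear cover plate). The rail is 14 mm wide and reaches 69 mm to either side. The bolt's fittings, 34 mm wide, lie on the middle line: push the cover down left or right of them
- bolt: barrel bolt on the cover: 10 mm steel bar along the middle line, upright black knob 15 mm across, 24 mm tall. Origin: middle of the knob, 38 mm above the hinge plane; x points to the hinge. Knob 100 to 106 mm from the hinge axis at the start; slides along -x against 2 N friction. Steel guides before and behind the knob (outside its travel) and the bar rise 18.5 mm above the hinge plane
- bolt_tip (a point): centre of the bolt's nose, 58 mm ahead (-x) of the knob's middle and 26.5 mm below it; 1.5 mm chamfer. With the bolt drawn right back and the cover level it is at (-70, 0, 153.5) in S; fully home it is at x = -100 in S
- keeper_frame: two slotted aluminium uprights at the shaker's front, origin at (-93, 0, 66) in S, axes as S, 108 mm tall. Clamped between them is the steel keeper: a blind pocket, mouth 14 mm wide and 12 mm high at x = -84 in S, back wall at x = -100. Its height is adjustable: mouth centre anywhere from z = 146.5 to 160.5 in S (not measured), always lower than the nose of a bolt whose cover is not pressed
- pad: white sprung pressure pad, 34 x 120 x 4 mm, under the cover, bearing on the vials; origin in the middle of its underside, 88 mm from the hinge axis; gives up to 10.5 mm upwards
- vial_1: glass sample vial, 22 mm across and 51 mm tall with a green screw cap, standing in the shaker's block; origin at the centre of its underside; cap top at 123 mm in the shaker's frame
- vial_2: glass sample vial, 22 mm across and 51 mm tall with a white screw cap, standing in the shaker's block; origin at the centre of its underside; cap top at 123 mm in the shaker's frame
- vial_3: glass sample vial, 22 mm across and 51 mm tall with a red screw cap, standing in the shaker's block; origin at the centre of its underside; cap top at 123 mm in the shaker's frame
- beaker: 100 ml glass beaker, 53 mm across, 70 mm tall, a bystander on the bench; origin at the centre of its underside
- amber_bottle: amber bottle with dark cap, 46 mm across, 93 mm tall, a bystander on the bench; origin at the centre of its underside
- stopper: red-brown rubber stopper, 32 mm across, 30 mm tall, a bystander on the bench; origin at the centre of its underside
- dropper: small white-capped dropper bottle, 36 mm across, 79 mm tall, a bystander on the bench; origin at the centre of its underside

How it is judged:
By the outcome, as a careful person would: the job done as asked, in the order asked, and still so for the second after the job is handed in, with the robot touching nothing.
It also fails if it takes over 56 s, if anything falls off the work surface, if the arm or the gripper's body presses on something with over 40 N, if the wrist force passes 120 N, or if a joint passes its speed limit or range.

## Working session

There is one attempt and no reset: what is moved stays moved. The work goes in short steps, Python scripts to look and compute and a tool call to move; the robot and the scene stay as the last step left them, time stands still between calls to the robot, and variables do not carry over. Pictures are saved under pics/ and viewed, about 8 in all and at most 12, crops included, and the job is handed in when it is done.

Besides the shell and the picture viewer there is one more tool, called after ">>>" in YAML: its name, and indented under it one key for each argument. drive_tool: Moves the arm, as the interface text tells. Its arguments: {"type":"object","properties":{"commands":{"type":"array"},"force":{"type":"number"}},"required":["commands"]}

```bash
mkdir -p pics; ls
cat > h.py <<'E'
import numpy as np, cv2
from workcell import sensors, grab_frame, camera_params, arm
def snap(n,name):
    P=camera_params(n); im,d=grab_frame(n); cv2.imwrite(f'pics/{name}.png',im); np.savez(f'pics/{name}.npz',d=d,K=P['camera_matrix'],R=P['R'],t=P['t'],im=im); return im,d
def world(name):
    z=np.load(f'pics/{name}.npz'); d=z['d']; v,u=np.mgrid[:420,:560]
    r=np.stack([u,v,np.ones_like(u)],-1)@np.linalg.inv(z['K']).T*d[...,None]
    return (r-z['t'].ravel())@z['R'], d, z['im']
def proj(name,X):
    z=np.load(f'pics/{name}.npz'); c=z['R']@np.asarray(X,float)+z['t'].ravel(); p=z['K']@c; return p[:2]/p[2]
E
python3 - <<'E'
from h import *
a,_=snap('scene','s0');b,_=snap('top','t0')
print(sensors.observe())
for n in('scene','top'):
    P=camera_params(n);print(n,-np.array(P['R']).T@np.ravel(P['t']))
E
```

```text
pics
{'clock': 0.1, 'joints': array([-8.87972077e+01,  1.48548760e+01,  8.80023064e+01, -1.14684424e-03,
        7.72335230e+01, -1.16202889e+01]), 'joint_velocities': array([-0.07865562, -0.15156185, -0.24065848, -0.00873258,  0.03659139,
       -0.06395606]), 'joint_efforts': array([ 1.87138365e-03, -4.38208401e+01, -2.84645426e+01,  7.19688507e-02,
        3.63351346e-02, -4.56658131e-05]), 'position': array([ 122.06691345, -535.80589256,  217.92029338]), 'orientation': array([-1.79910929e+02, -1.71751274e-02,  1.28233222e+01]), 'ft_force': array([-0.26603157, -0.50458614,  0.35719029]), 'moment': array([ 0.03001147,  0.01482252, -0.03172288]), 'finger_gap': 1.0024098676330007}
scene [-143.22479099  659.63130024  926.16798205]
top [ 303.38469715  -48.15855282 1337.30583958]
```

View pics/s0.png

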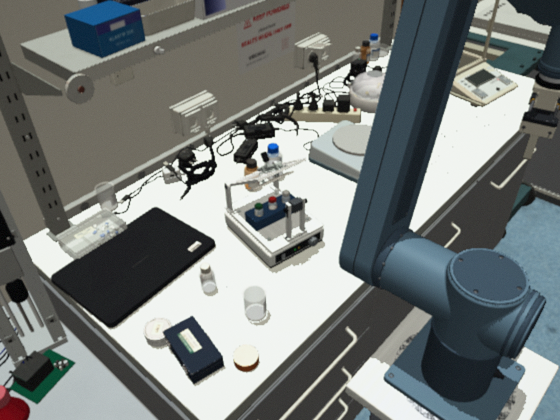

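View pics/t0.png

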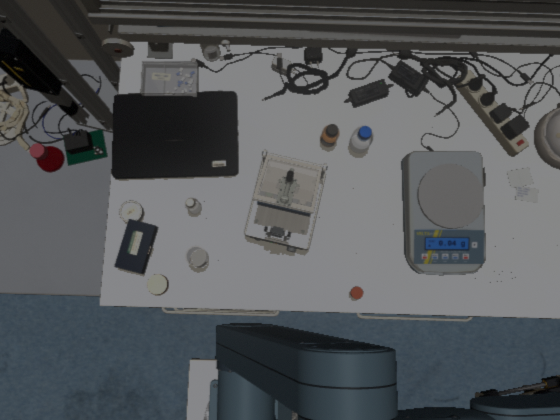

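The shaker is at about (287,203) in the top view and (275,220) in the scene view. Its panel faces the robot and the cover is standing open at the back. I'll fit its pose from depth and look closer.

Run:
```python
from h import *
X,d,im=world('t0')
c=im[140:265,230:345]; A=cv2.resize(c,None,fx=4.4,fy=4.4,interpolation=cv2.INTER_CUBIC)
_,_,i2=world('s0'); B=cv2.resize(i2[140:280,210:340],None,fx=4,fy=4,interpolation=cv2.INTER_CUBIC)
h=max(A.shape[0],B.shape[0]); B=B[:h,:800]
cv2.imwrite('pics/c0.png',cv2.resize(np.hstack([cv2.copyMakeBorder(A,0,h-A.shape[0],0,0,0),cv2.copyMakeBorder(B,0,h-B.shape[0],0,0,0)]),(800,int(800*h/(A.shape[1]+B.shape[1])))))
m=np.zeros(d.shape,bool); m[140:265,230:345]=1
m&=(d>0)&(X[...,2]>25)
n,l,st,ce=cv2.connectedComponentsWithStats(m.astype(np.uint8)); k=1+np.argmax(st[1:,4]); P=X[l==k]
print(st[k],np.percentile(P[:,2],[1,10,50,90,99]))
low=P[(P[:,2]<90)]
print(cv2.minAreaRect(low[:,:2].astype(np.float32)),cv2.minAreaRect(P[:,:2].astype(np.float32)))
print(np.histogram(P[:,2],bins=range(20,340,10)))
for r in range(150,260,6): print(r,[int(X[r,c,2]) for c in range(240,336,6)])
```

```text
[ 244  150   84  102 5805] [ 42.24596344  63.29500411 153.78781472 228.2969242  242.80514755]
((543.306640625, -71.09947204589844), (171.76132202148438, 221.29209899902344), 78.42926025390625) ((543.306640625, -71.09947204589844), (171.76132202148438, 221.29209899902344), 78.42926025390625)
(array([  10,   37,  153,  204, 1675,  297,   44,  101,   15,    8,   13,
         11,  198,  351,  325,  371,  278,  270,  280,  329,  297,  425,
        112,    1,    0,    0,    0,    0,    0,    0,    0]), array([ 20,  30,  40,  50,  60,  70,  80,  90, 100, 110, 120, 130, 140,
       150, 160, 170, 180, 190, 200, 210, 220, 230, 240, 250, 260, 270,
       280, 290, 300, 310, 320, 330]))
150 [2, 1, 4, -2, 149, 3, -5, -1, 6, 2, 3, 2, 0, 0, 2, 6]
156 [2, 6, 0, 0, 146, 149, 149, 148, 0, -3, 0, 0, 0, 2, 2, 2]
162 [3, 2, 1, 1, 170, 164, 161, 155, 155, 146, 151, 146, -2, 2, 0, 0]
168 [-2, -3, 1, 0, 181, 173, 173, 172, 168, 162, 158, 157, 155, 149, 150, -2]
174 [2, 6, -3, 6, 186, 190, 179, 178, 243, 173, 175, 169, 167, 165, 54, 3]
180 [0, -4, 2, 50, 200, 195, 195, 197, 230, 187, 182, 183, 178, 183, 48,
[... 172 characters left out ...]
6, 238, 231, 230, 244, 243, 217, 221, 213, 210, 68, -2, 5]
204 [-3, 0, 49, 73, 95, 99, 237, 236, 239, 232, 228, 224, 226, 51, 0, 6]
210 [1, 0, 67, 66, 67, 72, 67, 70, 90, 94, 234, 240, 233, 2, 0, 1]
216 [0, 2, 65, 67, 65, 70, 66, 65, 63, 67, 62, 66, 68, 2, -1, 1]
222 [0, 0, 65, 66, 67, 66, 70, 72, 66, 70, 64, 67, 70, 2, 3, 4]
228 [-1, 54, 61, 64, 66, 175, 179, 174, 65, 70, 61, 68, 53, -1, 5, 5]
234 [-3, 68, 66, 66, 72, 107, 175, 177, 164, 67, 63, 68, 50, 4, 0, 7]
240 [2, 0, 3, 29, 40, 72, 62, 77, 72, 71, 64, 68, 0, 5, 0, 0]
246 [-1, -2, 1, -2, 3, 6, -3, 1, 43, 70, 65, 67, 2, 1, 2, 1]
252 [2, 0, 3, -2, 5, 5, 2, 5, 0, 2, 0, -2, 1, 4, 5, 7]
258 [-4, -3, 1, 0, 0, 0, 4, 0, 1, 1, 0, 2, 3, 0, 2, 6]
```

View pics/c0.png

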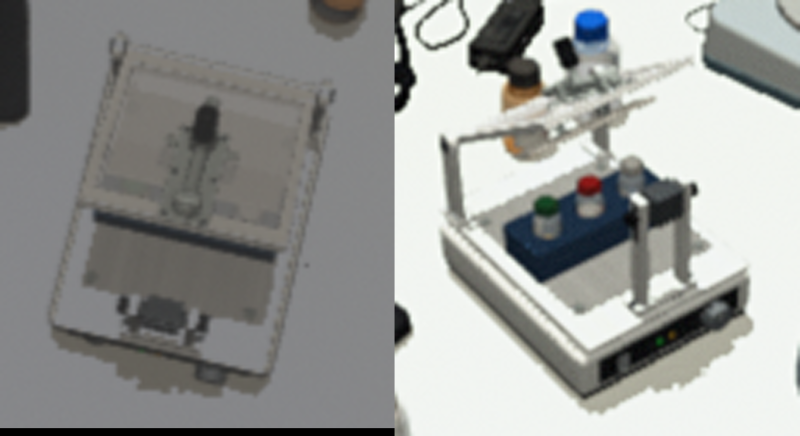

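The crops show the cover open about 40°, with its free edge toward the robot. The keeper is the dark block high between the front uprights, and the vial caps run green, red, white. Next I'll fit the shaker pose.

Run:
```python
from h import *
X,d,im=world('t0')
m=np.zeros(d.shape,bool); m[140:265,230:345]=1
m&=(d>0)
P=X[m]; Z=P[:,2]
H=P[(Z>58)&(Z<76)]
r=cv2.minAreaRect(H[:,:2].astype(np.float32)); print('rim',r)
print(cv2.boxPoints(r))
# cover plane
C=P[(Z>150)&(Z<250)&(P[:,0]>500)]
A=np.c_[C[:,:2],np.ones(len(C))]
w=np.ones(len(C),bool)
for _ in range(6):
    k=np.linalg.lstsq(A[w],C[w,2],rcond=None)[0]; w=abs(C[:,2]-A@k)<5
print('plane',k,'yaw',np.degrees(np.arctan2(-k[1],-k[0])),'ang',np.arctan(np.hypot(k[0],k[1])),w.sum(),abs((C[:,2]-A@k)[w]).mean())
# line z=142 in plane: hinge; edges of cover pts
a=np.arctan2(-k[1],-k[0]); u=np.array([np.cos(a),np.sin(a)]);v=np.array([-u[1],u[0]])
C=C[w]; s=C[:,:2]@u; q=C[:,:2]@v
print('s',np.percentile(s,[.5,2,98,99.5]),'q',np.percentile(q,[.5,2,98,99.5]),'hinge s',(142-k[2])/(k[:2]@u))
U=P[(Z>155)&(P[:,0]<500)]; print('keeper',np.median(U,0),U.min(0),U.max(0),len(U)); print(u, 'front rim s',np.percentile(H[:,:2]@u,[0.2,1,2]),'q',np.percentile(H[:,:2]@v,[.2,1,99,99.8]))
X,d,im=world('s0')
# keeper in scene view: px ~ crop
for r in range(186,232,3): print(r,[tuple(int(t) for t in X[r,c]) for c in range(280,312,4)])
P=camera_params('wrist');o=sensors.observe();print(-np.array(P['R']).T@np.ravel(P['t'])-o['position'],P['R'])
```

```text
rim ((590.83935546875, -82.88841247558594), (165.7013702392578, 301.4373779296875), 76.62056732177734)
[[ 425.03976  -128.61435 ]
 [ 718.2959   -198.36655 ]
 [ 756.6389    -37.162476]
 [ 463.3828     32.58972 ]]
plane [-6.87716050e-01  1.40677210e-01  5.97066839e+02] yaw -11.560771998070475 ang 0.6120380905247311 2488 1.6250553425734422
s [509.1528553  511.07260225 635.95551587 639.41824363] q [-29.12297278 -26.86937453 106.17218499 108.05287061] hinge s 648.283192825567
keeper [460.50017434 -57.67948173 174.29134711] [ 446.84713188 -130.76278478  156.75870076] [499.82609481 -22.59630381 242.32445209] 240
[ 0.97971269 -0.2004072 ] front rim s [447.31162379 447.78113006 448.61500985] q [-44.64409076 -40.23608848 118.10723378 119.11922636]
186 [(674, -236, 5), (664, -242, 7), (657, -251, 5), (648, -260, 4), (639, -267, 4), (634, -279, 0), (621, -282, 4), (613, -291, 3)]
189 [(665, -226, 4), (550, -114, 127), (650, -243, 2), (639, -249, 4), (631, -257, 3), (626, -269, 0), (609, -268, 8), (607, -284, 0)]
192 [(599, -153, 70), (544, -108, 124), (536, -114, 125), (632, -241, 1), (622, -246
[... 1306 characters left out ...]
)]
222 [(518, -62, 69), (512, -71, 67), (462, -29, 123), (495, -81, 70), (485, -86, 72), (457, -66, 102), (448, -71, 103), (464, -107, 70)]
225 [(511, -54, 69), (502, -59, 70), (463, -30, 112), (489, -75, 67), (480, -80, 69), (461, -72, 85), (450, -74, 90), (459, -101, 68)]
228 [(503, -45, 70), (496, -52, 69), (461, -27, 106), (482, -66, 68), (475, -73, 67), (458, -69, 80), (453, -78, 76), (451, -91, 69)]
231 [(495, -36, 71), (490, -45, 67), (460, -26, 98), (470, -52, 75), (463, -59, 73), (455, -65, 74), (450, -74, 71), (444, -82, 69)]
[ 77.51040731  19.07196426 167.05529603] [[ 0.22276974 -0.97486807 -0.00242742]
 [-0.9338488  -0.21410971  0.28650208]
 [-0.27982147 -0.06155715 -0.95807654]]
```

Shaker yaw is -11.6° and its origin is near (550,-73). The cover angle is about 0.61. I'll go above the right half of the rail with the fingers shut.

>>> drive_tool:
  commands:
    - [1,[0.3,0.3,0.3],[0,0,-0.045]]
    - [1,[0.65,0.65,0.6],[0,0,-0.09]]
    - [1,[1,1,0.68],[0,0,-0.136]]
    - [1,[1,1,0.68],[0,0,-0.136]]
  force: 20

```text
clock: 0.6
position: [273.3, -384.6, 321.4]
orientation: [180.0, -0.0, -11.7]
ft_force: [0.1, 0.4, -1.3]
finger_gap: 0.62
```

>>> drive_tool:
  commands:
    - [1,[0.3,0.3,0],[0,0,0]]
    - [1,[0.6,0.6,0],[0,0,0]]
    - [1,[0.9,0.95,0],[0,0,0]]
    - [1,[0.95,1,0],[0,0,0]]

```text
clock: 1.1
position: [416.1, -233.1, 320.4]
orientation: [-179.9, 0.0, -11.4]
ft_force: [0.2, -0.8, 0.1]
finger_gap: 0.187
```

>>> drive_tool:
  commands:
    - [1,[0.25,0.25,0],[0,0,0]]
    - [1,[0.5,0.55,0],[0,0,0]]
    - [1,[0.6,0.82,0],[0,0,0]]
    - [1,[0.6,0.82,0],[0,0,0]]
    - [1,[0.6,0.82,0],[0,0,0]]

```text
clock: 1.72
position: [504.3, -113.6, 320.3]
orientation: [180.0, 0.0, -11.6]
ft_force: [-0.6, -0.2, -0.8]
finger_gap: 0.008
```

Run:
```python
from h import *
snap('wrist','w0');o=sensors.observe();print(o['position'],o['orientation'],o['ft_force'],o['clock'])
```

```text
[ 504.17036364 -114.07160306  320.43290019] [ 1.79971834e+02  3.01647222e-02 -1.16915515e+01] [-0.18608305  0.08383008  0.78307985] 1.775
```

View pics/w0.png

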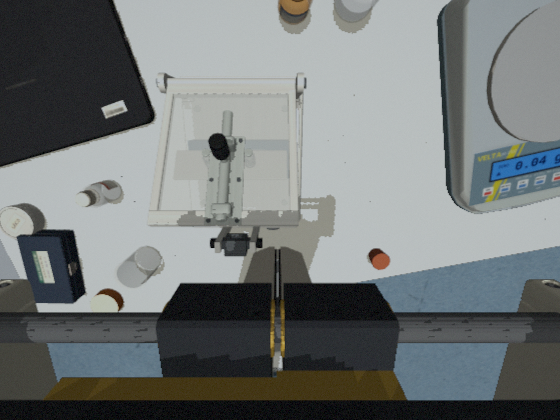

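The wrist view shows the rail at row ~218 (cols 150–300), the knob at (219,145) and the keeper at (236,243), with the fingers at column 280. I'll refine from this view's depth.

Run:
```python
from h import *
X,d,im=world('w0')
a=np.radians(-11.6);u=np.array([np.cos(a),np.sin(a)]);v=np.array([-u[1],u[0]])
f=lambda p:(round(p[0]*u[0]+p[1]*u[1],1),round(p[0]*v[0]+p[1]*v[1],1),round(p[2],1))
for n,(c,r) in dict(railL=(156,217),railM=(190,217),railR=(292,217),knob=(217,139),barfront=(221,212),kp=(236,243),kpscrewL=(213,243),kpscrewR=(259,243),postL=(163,81),postR=(299,81)).items():
    w=X[r-1:r+2,c-1:c+2].reshape(-1,3); print(n,f(np.median(w[np.isfinite(w).all(1)],0)))
P=X[60:235,140:315].reshape(-1,3); D=d[60:235,140:315].ravel(); P=P[D>0]
s=P[:,:2]@u;q=P[:,:2]@v;z=P[:,2]
R=(z>215)&(z<245); print('rail q',np.percentile(q[R],[1,99]),'s',np.percentile(s[R],[1,50]),'z',np.percentile(z[R],[50,99]))
H=(z>60)&(z<72); print('rim q',np.percentile(q[H],[1,99]))
K=X[225:258,200:272].reshape(-1,3);K=K[K[:,2]>150];print('keeper s,q',np.percentile(K[:,:2]@u,[2,50,98]),np.percentile(K[:,:2]@v,[2,50,98]),np.percentile(K[:,2],[2,50,98]))
```

```text
railL (np.float64(517.1), np.float64(102.0), np.float64(235.2))
railM (np.float64(517.0), np.float64(71.2), np.float64(235.3))
railR (np.float64(517.1), np.float64(-21.9), np.float64(235.0))
knob (np.float64(586.5), np.float64(40.7), np.float64(243.7))
barfront (np.float64(525.1), np.float64(40.4), np.float64(246.2))
kp (np.float64(466.9), np.float64(39.3), np.float64(175.3))
kpscrewL (np.float64(463.0), np.float64(68.3), np.float64(165.9))
kpscrewR (np.float64(463.1), np.float64(13.2), np.float64(165.8))
postL (np.float64(642.6), np.float64(112.7), np.float64(153.1))
postR (np.float64(642.5), np.float64(-31.5), np.float64(152.4))
rail q [-26.29337228 108.22281103] s [509.7796222  529.39418629] z [228.17294516 244.32111364]
rim q [-38.79931311 117.99780217]
keeper s,q [452.28023705 466.78769575 525.56445537] [-4.2883877  35.4020942  69.50849325] [152.25557869 174.66529897 336.32735102]
```

Everything agrees: centre line q≈40.5, hinge s=642.5. I'll swing the cover down along its arc, gently.

>>> drive_tool:
  commands:
    - [1,[0,0,-0.25],[0,0,0]]
    - [1,[0,0,-0.5],[0,0,0]]
    - [1,[-0.01,0.002,-0.56],[0,0,0]]
    - [1,[-0.03,0.006,-0.628],[0,0,0]]
    - [1,[-0.065,0.013,-0.7],[0,0,0]]
    - [1,[-0.103,0.021,-0.764],[0,0,0]]
    - [1,[-0.13,0.027,-0.837],[0,0,0]]
    - [1,[-0.155,0.032,-0.909],[0,0,0]]

```text
clock: 2.78
position: [481.2, -108.4, 183.8]
orientation: [180.0, -0.0, -11.6]
ft_force: [-0.3, -0.2, -0.1]
finger_gap: 0.007
```

>>> drive_tool:
  commands:
    - [1,[-0.015,0.003,-0.065],[0,0,0]]
    - [1,[-0.027,0.006,-0.13],[0,0,0]]
    - [1,[-0.03,0.007,-0.16],[0,0,0]]
    - [1,[-0.033,0.007,-0.19],[0,0,0]]
    - [1,[-0.033,0.007,-0.19],[0,0,0]]

```text
clock: 3.4
position: [476.4, -107.4, 155.6]
orientation: [-180.0, 0.0, -11.7]
ft_force: [0.9, 0.1, 0.4]
finger_gap: 0.007
```

>>> drive_tool:
  commands:
    - [1,[0,0,-0.01],[0,0,0]]
    - [1,[0,0,-0.02],[0,0,0]]
    - [1,[0,0,-0.03],[0,0,0]]
    - [1,[0,0,-0.03],[0,0,0]]

```text
clock: 3.9
position: [476.5, -107.5, 151.7]
orientation: [180.0, -0.0, -11.7]
ft_force: [-0.6, 0.1, 4.1]
finger_gap: 0.005
```

Run:
```python
from h import *
snap('wrist','w1');o=sensors.observe();print(o['position'],o['ft_force'],o['clock'])
```

```text
[ 476.50200875 -107.5396047   151.66406685] [-1.14118323  0.52003086  5.17468428] 3.95
```

View pics/w1.png

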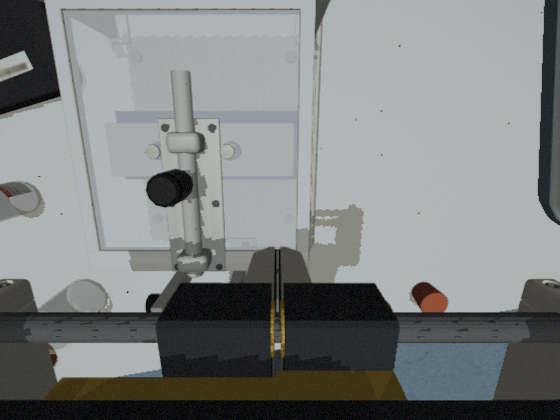

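The cover is down with about 5 N on the rail. The knob is at (170,188) and the bolt is drawn back. I'll raise, open, and measure the knob.

>>> drive_tool:
  commands:
    - [1,[0,0,0.2],[0,0,0]]
    - [0,[0,0,0.53],[0,0,0]]
    - [-0.2,[0.2,0.12,0.53],[0,0,0]]
    - [-0.2,[0.417,0.254,0.53],[0,0,0]]
    - [-0.2,[0.417,0.254,0.53],[0,0,0]]
    - [-0.2,[0.417,0.254,0.53],[0,0,0]]

```text
clock: 4.7
position: [538.3, -69.3, 230.1]
orientation: [180.0, 0.1, -11.6]
ft_force: [-0.5, 0.0, 0.5]
finger_gap: 0.494
```

Run:
```python
from h import *
snap('wrist','w2');o=sensors.observe();print(o['position'],o['ft_force'],o['clock'],o['finger_gap'])
a=np.radians(-11.6);u=np.array([np.cos(a),np.sin(a)]);v=np.array([-u[1],u[0]])
for n in('w1','w2'):
    X,d,im=world(n); s=X[...,:2]@u;q=X[...,:2]@v;z=X[...,2]
    m=(d>0)&(z>178)&(z<203)&(abs(s-542)<20)&(abs(q-40.5)<20); m&=im.max(2)<90
    print(n,m.sum(),'s',np.percentile(s[m],[2,50,98]),'q',np.percentile(q[m],[2,50,98]),'z',np.percentile(z[m],[2,50,98]))
    # cover rail/plate heights
    for qq in(-15,95):
        for ss in(488,530,560,600):
            k=(d>0)&(abs(q-qq)<4)&(abs(s-ss)<3)&(z>120)&(z<175); print(qq,ss,k.sum(),np.median(z[k]) if k.sum() else None)
```

```text
[538.14190453 -69.57401661 230.31863661] [ 0.06475077  0.11263119 -0.01750678] 4.75 0.5352111832855435
w1 1313 s [535.03196765 542.33975821 548.42002319] q [33.5249947  38.45903777 46.93739636] z [179.61915727 196.7970002  198.51054082]
-15 488 0 None
-15 530 127 150.2854257137487
-15 560 151 149.11393784055443
-15 600 182 147.3927425253405
95 488 118 153.88796585183402
95 530 132 150.49427792629552
95 560 151 149.22422712646105
95 600 185 147.51032794207964
w2 418 s [537.2637495  545.7682389  550.17331357] q [34.59854356 41.18811844 47.87427651] z [181.53801193 199.61495009 201.46294262]
-15 488 0 None
-15 530 57 153.32999547602114
-15 560 63 151.22915568894575
-15 600 68 148.3995393387453
95 488 0 None
95 530 60 153.54151044124865
95 560 63 151.56406904300738
95 600 65 148.53367354023496
```

View pics/w2.png

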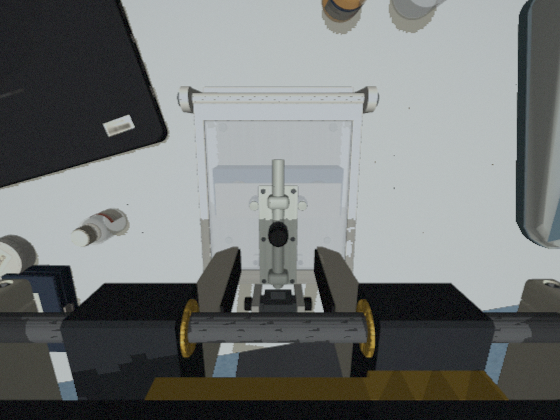

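The knob is between the fingers at (278,233), centred laterally and about 2 mm further back. Descending and gripping it.

>>> drive_tool:
  commands:
    - [-0.2,[0.013,-0.003,-0.2],[0,0,0]]
    - [-0.2,[0.013,-0.003,-0.39],[0,0,0]]
    - [-0.2,[0.013,-0.003,-0.39],[0,0,0]]
    - [0.9,[0.013,-0.003,-0.39],[0,0,0]]
    - [0.9,[0.013,-0.003,-0.39],[0,0,0]]
    - [0.9,[0.013,-0.003,-0.39],[0,0,0]]
    - [0.9,[0.013,-0.003,-0.39],[0,0,0]]
    - [0.9,[0.013,-0.003,-0.39],[0,0,0]]
  force: 30

```text
clock: 5.75
position: [540.9, -70.3, 172.5]
orientation: [179.9, -0.0, -11.6]
ft_force: [-1.0, -1.9, 0.6]
finger_gap: 0.153
```

Run:
```python
from h import *
o=sensors.observe();print(o['position'],o['ft_force'],o['moment'],o['clock'],o['finger_gap'])
```

```text
[540.86571363 -70.2850734  172.51516718] [-0.96682429 -1.90209234  0.56197864] [-0.35855931  0.08383757  0.04081545] 5.75 0.1532239173629606
```

Knob gripped. Now I'll press to the top of the keeper's range and slide forward until just short of the mouth (expected after about 13.4 mm).

>>> drive_tool:
  commands:
    - [0.9,[0,0,-0.007],[0,0,0]]
    - [0.9,[0,0,-0.014],[0,0,0]]
    - [0.9,[-0.02,0.004,-0.014],[0,0,0]]
    - [0.9,[-0.04,0.008,-0.013],[0,0,0]]
    - [0.9,[-0.055,0.011,-0.012],[0,0,0]]
    - [0.9,[-0.065,0.013,-0.012],[0,0,0]]
    - [0.9,[-0.065,0.013,-0.012],[0,0,0]]

```text
clock: 6.62
position: [533.1, -68.7, 172.1]
orientation: [179.9, -0.3, -11.7]
ft_force: [1.1, -3.2, 6.8]
finger_gap: 0.152
```

Run:
```python
from h import *
o=sensors.observe();print(o['position'],o['ft_force'],o['moment'],o['clock'],o['finger_gap'])
```

```text
[533.06077292 -68.69905916 172.1038269 ] [ 1.06629538 -3.19366271  6.77107941] [-0.36926998 -0.29059235  0.06316122] 6.625 0.15217139067370736
```

>>> drive_tool:
  commands:
    - [0.9,[-0.01,-0.008,-0.008],[0,0,0]]
    - [0.9,[-0.02,-0.006,-0.012],[0,0,0]]
    - [0.9,[-0.03,-0.004,-0.012],[0,0,0]]
    - [0.9,[-0.03,-0.004,-0.012],[0,0,0]]

```text
clock: 7.12
position: [529.5, -68.0, 171.0]
orientation: [-179.9, -0.4, -11.7]
ft_force: [1.8, 2.3, 8.5]
finger_gap: 0.152
```

Run:
```python
from h import *
o=sensors.observe();print(o['position'],o['ft_force'],o['moment'],o['clock'],o['finger_gap'])
```

```text
[529.50702793 -68.02299887 170.98954132] [1.75218682 2.26123558 8.52033728] [ 0.33521458 -0.7282495  -0.00362426] 7.125 0.15229203677742342
```

>>> drive_tool:
  commands:
    - [0.9,[-0.01,0.007,0],[0,0,0]]
    - [0.9,[-0.02,0.009,0],[0,0,0]]
    - [0.9,[-0.025,0.01,0],[0,0,0]]
    - [0.9,[-0.025,0.01,0],[0,0,0]]

```text
clock: 7.62
position: [527.6, -67.6, 171.1]
orientation: [-180.0, -0.6, -11.7]
ft_force: [7.2, -0.0, 5.6]
finger_gap: 0.153
```

```bash
cat > o.py <<'E'
from h import *
o=sensors.observe();p=o['position'];print(np.round(p,1),np.round(o['ft_force'],1),np.round(o['moment'],2),o['clock'],'travel',round((540.87-p[0])*.9796-(-70.29-p[1])*-.2011*-1,1))
E
python3 o.py
```

```text
[527.6 -67.6 171.1] [ 7.2 -0.   5.6] [-0.08 -1.62 -0.04] 7.625 travel 13.5
```

Contact exactly at the mouth plane (13.5 mm of travel), so the nose is still too high. I'll back off, go lower, and feel again.

>>> drive_tool:
  commands:
    - [0.9,[0.025,-0.005,0],[0,0,0]]
    - [0.9,[0.025,-0.005,-0.01],[0,0,0]]
    - [0.9,[0.025,-0.005,-0.01],[0,0,0]]
    - [0.9,[0.012,-0.002,-0.01],[0,0,0]]
    - [0.9,[0.003,0,-0.01],[0,0,0]]
    - [0.9,[0.003,0,-0.01],[0,0,0]]

```text
clock: 8.38
position: [526.0, -67.3, 169.4]
orientation: [-180.0, -0.4, -11.7]
ft_force: [1.8, -0.0, 8.2]
finger_gap: 0.152
```

```bash
python3 o.py
```

```text
[526.  -67.3 169.4] [ 1.8 -0.   8.2] [-0.02 -0.54 -0.03] 8.375 travel 15.1
```

It passed the mouth plane with only friction force. Sliding on gently.

>>> drive_tool:
  commands:
    - [0.9,[-0.01,0.002,0],[0,0,0]]
    - [0.9,[-0.02,0.004,0],[0,0,0]]
    - [0.9,[-0.03,0.006,0],[0,0,0]]
    - [0.9,[-0.03,0.006,0],[0,0,0]]

```text
clock: 8.88
position: [521.7, -66.4, 169.5]
orientation: [-180.0, -0.4, -11.7]
ft_force: [1.9, -1.0, 8.8]
finger_gap: 0.153
```

```bash
python3 o.py
```

```text
[521.7 -66.4 169.5] [ 1.9 -1.   8.8] [ 0.04 -0.71 -0.01] 8.875 travel 19.6
```

>>> drive_tool:
  commands:
    - [0.9,[-0.015,0.002,0],[0,0,0]]
    - [0.9,[-0.03,0.004,0],[0,0,0]]
    - [0.9,[-0.045,0.008,0],[0,0,0]]
    - [0.9,[-0.055,0.01,0],[0,0,0]]
    - [0.9,[-0.055,0.01,0],[0,0,0]]

```text
clock: 9.5
position: [513.4, -64.7, 169.5]
orientation: [-180.0, -0.4, -11.7]
ft_force: [1.7, 1.2, 8.4]
finger_gap: 0.157
```

```bash
python3 o.py
```

```text
[513.4 -64.7 169.5] [1.7 1.2 8.4] [ 0.14 -0.73  0.03] 9.5 travel 28.0
```

>>> drive_tool:
  commands:
    - [0.9,[-0.008,0.002,0],[0,0,0]]
    - [0.9,[-0.016,0.004,0],[0,0,0]]
    - [0.9,[-0.024,0.006,0],[0,0,0]]
    - [0.9,[-0.024,0.006,0],[0,0,0]]

```text
clock: 10.0
position: [512.3, -64.5, 169.8]
orientation: [-180.0, -0.7, -11.7]
ft_force: [9.7, -0.1, 4.0]
finger_gap: 0.152
```

```bash
python3 o.py
```

```text
[512.3 -64.5 169.8] [ 9.7 -0.1  4. ] [-0.16 -1.9   0.02] 10.0 travel 29.1
```

There's a firm stop at 29.1 mm of travel (expected about 29.4), so the bolt is home. I'll ease the forces off, open the fingers and lift.

>>> drive_tool:
  commands:
    - [0.9,[0.014,-0.003,0.004],[0,0,0]]
    - [0.9,[0.014,-0.003,0.008],[0,0,0]]
    - [0.9,[0.014,-0.003,0.008],[0,0,0]]

```text
clock: 10.38
position: [512.3, -64.5, 169.8]
orientation: [-180.0, -0.4, -11.7]
ft_force: [6.6, -0.9, 3.2]
finger_gap: 0.152
```

```bash
python3 o.py
```

```text
[512.3 -64.5 169.8] [ 6.6 -0.9  3.2] [-0.07 -1.53 -0.01] 10.375 travel 29.1
```

>>> drive_tool:
  commands:
    - [0.9,[0.01,-0.002,0.004],[0,0,0]]
    - [0.9,[0.01,-0.002,0.004],[0,0,0]]
    - [-0.2,[0.01,-0.002,0.004],[0,0,0]]
    - [-0.2,[0.01,-0.002,0.004],[0,0,0]]
    - [-0.2,[0.01,-0.002,0.004],[0,0,0]]
    - [-0.2,[0.01,-0.002,0.004],[0,0,0]]
    - [-0.2,[0.01,-0.002,0.2],[0,0,0]]
    - [-0.2,[0.01,-0.002,0.5],[0,0,0]]

```text
clock: 11.38
position: [509.4, -64.0, 242.7]
orientation: [-180.0, 0.2, -11.7]
ft_force: [0.5, -0.7, -0.7]
finger_gap: 0.602
```

>>> drive_tool:
  commands:
    - [-0.2,[-0.1,0,0.4],[0,0,0]]
    - [-0.2,[-0.1,0,0.4],[0,0,0]]
    - [-0.2,[-0.1,0,0.4],[0,0,0]]

```text
clock: 11.75
position: [495.3, -64.3, 303.0]
orientation: [-180.0, 0.0, -11.7]
ft_force: [-0.1, 0.5, 0.3]
finger_gap: 0.6
```

```bash
python3 o.py
python3 - <<'E'
from h import *
snap('wrist','w3')
a=np.radians(-11.6);u=np.array([np.cos(a),np.sin(a)]);v=np.array([-u[1],u[0]])
X,d,im=world('w3'); s=X[...,:2]@u;q=X[...,:2]@v;z=X[...,2]
m=(d>0)&(z>185)&(z<203)&(abs(s-514)<20)&(abs(q-40.5)<20)&(im.max(2)<90)
print(m.sum(),'s',np.percentile(s[m],[2,50,98]),'q',np.percentile(q[m],[2,50,98]),'z',np.percentile(z[m],[50,98]))
for qq in(-15,95):
    for ss in(530,560,600):
        k=(d>0)&(abs(q-qq)<4)&(abs(s-ss)<3)&(z>120)&(z<175); print(qq,ss,k.sum(),np.median(z[k]) if k.sum() else None)
E
```

```text
[495.3 -64.3 303. ] [-0.1  0.5  0.3] [ 0.04 -0.03 -0.  ] 11.75 travel 45.9
199 s [507.4027668  515.2228596  521.01264327] q [35.40563613 41.20445561 47.96308791] z [197.44833424 199.09762838]
-15 530 43 149.67889792113144
-15 560 47 148.62928681704395
-15 600 46 147.34431979681827
95 530 42 149.84930822161525
95 560 47 148.44158118401816
95 600 45 147.19427212708734
```

View pics/w3.png

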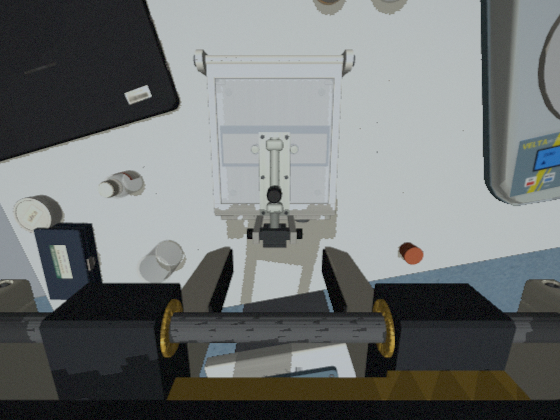

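The knob sits right forward at (275,194) against the front guide, the nose is in the keeper, and the cover is held down at about 0.035 rad.

```bash
python3 -c "
from workcell import arm; print(arm.hand_in())"
```

```text
the job is handed in; nothing more can be done
None
```

The vial shaker is ready to run: the cover is down on the vials and the bolt is fully home in the keeper. I handed the job in at about 12 s of the 56 s allowed, with the gripper clear of everything.

- **Cover:** I swung it down by the right half of the rail with the fingers shut, pressing about 5 N at the end. After release it sprang back to about 0.065 rad, close to the 0.06 expected.
- **Keeper:** I gripped the knob, pressed down with 7–9 N and slid forward. The first try met the keeper's face lightly, about 7 N at 13.5 mm of travel. I backed off and pressed about 1.7 mm lower. The nose then entered with only about 2 N of friction, at a nose height of roughly 158.6 mm in S.
- **Bolt home:** It came to a firm stop at 29.1 mm of travel, against about 29.4 mm expected, with about 10 N at the stop. I eased the forces off before opening the fingers.
- **Last checks:** With the gripper clear, the camera showed the knob 30.6 mm forward of its start. About 1 mm of that comes from the cover's tilt, so this agrees with the bolt being home. The cover is held at about 0.034 rad, well short of where the springs go solid. The last wrist view, which does not take in the whole bench, showed nothing disturbed, and the tool force read zero. No check failed or disagreed.

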